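# Stand the tipped specimen cans back in their rack lane

### The job

Two of the five specimen cans have been knocked over and lie on the bench in front of the low white tray. Stand each of them upright, lid with its knob on top, on one of the two empty ringed places in the tray's row (either can on either place), and leave the three cans already standing there where they are.

Things in the scene. Friction and masses are not known exactly. Their poses are not given: they have to be found in the camera images.
- can_a: Tipped can lying on its side, able to roll: round closed tin 100 mm foot to lid plus a 6 mm high knob (20 mm wide) on the lid; body 50 mm in diameter, foot rim (6 mm long) and white lid (12 mm long) 52 mm; green label; 0.3 to 0.5 kg. Origin at the can's middle, 50 mm from foot and lid face; x axis along the can from foot to lid, straight up when it stands properly.
- can_b: The other tipped can, the same as can_a in every way.
- stand_1: Can of the same kind and size, already standing in the tray, lid up. Origin at its middle, 50 mm above its foot; z axis up along the can, towards the lid.
- stand_2: As stand_1, on another place of the row.
- stand_3: As stand_1, on another place of the row.
- tray: Fixed low white tray, 100 mm (its x, across the row) by 470 mm (its y, along the row), floor 4 mm thick, rim 14 mm high, 4 mm thick. Origin at the centre of its underside, on the bench. Five grey rings (66 mm across) printed on the floor at y = -180, -90, 0, 90, 180 mm, x = 0: one place for a can in each.
- empty_1: One of the two empty places: a flat printed paper dot, 24 mm across, in the centre of its ring. Origin at the dot's centre on the tray floor, 4 mm above the bench. No thickness to the touch.
- empty_2: The other empty place, likewise.
There are look-alikes about, which are no part of the job. Leave any blue or red look-alike of the can_b alone.

How it is judged:
By the outcome, as a careful person would: the job done as asked, in the order asked, and still so for the second after the job is handed in, with the robot touching nothing.
It also fails if it takes over 72 s, if anything falls off the work surface, if the arm or the gripper's body presses on something with over 40 N, if the wrist force passes 120 N, or if a joint passes its speed limit or range.

### The arm

A 6-joint arm with a two-finger parallel gripper is mounted at the origin on the work surface. World frame = base frame: x ahead of the robot, y to its left, z up, the work surface at z = 0. Lengths are in m, angles in degrees, forces in N, time in s.
With the tool pointing down it reaches from about 0.4 to 0.825 m from the base axis. Payload 7 kg.
Tool frame: the origin (TCP) lies midway between the tips of the shut fingers; the grasp point (between the pads) lies 19 mm behind it; z points along the fingers, y is the line along which they close (so a half turn about z gives the same grasp; the last joint's range is limited). The gripper opens to 88 mm and grips with 3 to 60 N. Pads are 19 mm wide; open, the fingers measure 130 mm over their backs; the gripper's body (78 mm by 193 mm) begins 47 mm behind the grasp point.
Start: joints at [16.507, 20.546, 0.682, 0, -70.136, -16.507], TCP at [0.675, -0, 0.201] pointing down, gripper open.
Joint ranges: [-176.03, 176.03], [-82.01, 121.73], [-58.28, 71.71], [-173.87, 95.51], [-174.79, -0.11], [-173.66, 173.66]. Speed limits (degrees/s): [136.94, 136.94, 172.46, 180, 180, 180].

### API

Orientations are given as [roll, pitch, yaw] about the fixed x, y, z axes, in that order (R = Rz(yaw) Ry(pitch) Rx(roll)).
In Python, from plant import get_state, optics, order gives the robot as it stands. The module is installed in compiled form; this text tells all that it offers.
- The arm moves only by the tool send_rows, never from a script. Its argument "moves" is a list of rows, each an object with "slide": the shift along the tool's x, y, z as a fraction of full scale, a list of three; "turn": the turn about the tool's z as a fraction of full scale; "gripper": the opening, from 0 (shut) to 1 (fully open). A call has exactly 5 rows; each row is the pose to reach, as a shift and turn from the pose commanded when the call began, along the tool's axes at that moment; what a row does not reach only later rows make up. Full scale, the value 1, is 150 mm for a shift and 90 degrees for a turn. A row lasts 1/12 s, in which the tool goes at most 41.7 mm and 7.16 degrees, less where a joint would pass 70% of its speed; a pose out of reach is approached as far as the arm can. A call with a number of a shift or a turn outside -1 to 1 is refused whole. A call with a gripper value outside its range is refused whole. The fingers move at their own pace and stop on an object; "newtons" is the grip in N (left out, the last holds). Time passes only in rows, so rows that repeat a pose let the fingers close, or fill a call up. It gives the time, the measured TCP pose, the force, the opening and the grip force at its end, in the units of the state.
- get_state(): the state, without advancing time (a new reading comes with each control period).
- optics.capture(name): name is "scene" or "side" or "wrist"; returns a dict with "img" (420x560x3 uint8, red, green, blue), "intrinsics" (3x3 intrinsics, pixels), "origin" and "attitude" of the camera in the world. Camera axes: x right, y down, z forward; pixel columns grow to the right and rows downward; lengths in m; the calibration is good to about 2 mm. A picture is of the moment at which its call begins. There is no depth.
- order.close_job(): hands the job in; it is judged then, once.
Trained networks look in the newest picture that a camera, given by its name, has taken for a name from the list of things; names that differ only in an ending like _2 or _b are one class to them, and where a whole thing is asked for, a point or a joint stands for the part that bears it (a point fixed in the world has none). Each returns a list of dicts, best first, with "p" (0 to 1); they miss things now and then, are a little off and sometimes report something else, mostly with a low value. They report only what shows in the picture. A call takes as long as a camera call. They do not tell look-alikes from the thing itself.
- optics.look_for(camera, name): "location" ([x, y, z] in m, in world coordinates, good to about 4 mm: the middle of the surface that is visible of it).
The state is a dict: "time_s": time; "joints": joint angles; "qd": joint speeds; "joint_torque": joint torques, N m; "tcp_pos": TCP position; "eef_rot": TCP orientation; "contact_force": force on the tool from outside, world axes, zero at the start; "moment": the same for the moment, N m; "gripper_width": finger opening in m; "gripper_force": force on a finger pad.
Only numpy, scipy, OpenCV 4.12 (cv2) and the standard library are available. Lean on these libraries where they do the work, as an engineer would, in place of code of your own. Each camera call takes 0.05 s, during which the arm holds its last target. There are 200 camera calls.

## Working session

There is one attempt and no reset: what is moved stays moved. The work goes in short steps, Python scripts to look and compute and a tool call to move; the robot and the scene stay as the last step left them, time stands still between calls to the robot, and variables do not carry over. Pictures are saved under pics/ and viewed, at most 10 in all, crops included, and the job is handed in when it is done.

Besides the shell and the picture viewer there is one more tool, called after "Request:" by a JSON object that holds its "api" and its "payload". send_rows: Moves the arm, as the interface text tells. Shift numbers are shares of 150 mm and turn numbers shares of 90 degrees, none past 1 either way. Its arguments: {"type":"object","properties":{"moves":{"type":"array"},"newtons":{"type":"number"}},"required":["moves"]}

```bash
mkdir -p pics; ls; cat > h.py <<'E'
import numpy as np, cv2
from plant import get_state, optics, order
def cap(n,f=None):
    c=optics.capture(n)
    if f: cv2.imwrite('pics/'+f+'.png',c['img'][:,:,::-1])
    return c
def Rc(c):
    a=np.array(c['attitude'],float)
    if a.shape==(3,3): return a
    from scipy.spatial.transform import Rotation as R
    return R.from_euler('xyz',a,degrees=True).as_matrix() if a.size==3 else R.from_quat(a).as_matrix()
def proj(c,p):
    q=np.array(c['intrinsics'])@(Rc(c).T@(np.array(p)-c['origin'])); return q[:2]/q[2]
def ray(c,uv):
    return Rc(c)@np.linalg.solve(np.array(c['intrinsics']),[uv[0],uv[1],1.])
def atz(c,uv,z):
    d=ray(c,uv); o=np.array(c['origin']); return o+d*(z-o[2])/d[2]
def tri(obs):
    A=np.zeros((3,3));b=np.zeros(3)
    for c,uv in obs:
        d=ray(c,uv);d/=np.linalg.norm(d);P=np.eye(3)-np.outer(d,d);A+=P;b+=P@c['origin']
    return np.linalg.solve(A,b)
E
python3 - <<'E'
from h import *
print(get_state())
for n in ['scene','side','wrist']:
    c=cap(n,n+'0'); print(n,c['origin'],c['attitude'],c['intrinsics'])
    for k in ['can_a','stand_1','tray','empty_1']:
        for d in optics.look_for(n,k): print(k,round(d['p'],2),np.round(d['location'],3),np.round(proj(c,d['location'])))
a=[cv2.imread(f'pics/{n}0.png') for n in ['scene','side']]
E
```

```text
pics
{'time_s': 0.0, 'joints': array([ 1.65062373e+01,  2.05898827e+01,  6.33835077e-01, -1.95262589e-02,
       -7.01337926e+01, -1.65075933e+01]), 'qd': array([0.00288325, 0.06225467, 0.0262066 , 0.02720853, 0.13649484,
       0.00724497]), 'joint_torque': array([-8.00930356e-04, -5.82726967e+01,  2.93058443e+01,  6.99745238e+00,
        6.93249181e-03, -2.06530804e-04]), 'tcp_pos': array([ 6.74483867e-01, -3.81140624e-05,  2.00342555e-01]), 'eef_rot': array([ 1.79908647e+02, -7.93041472e-03, -9.00079996e+01]), 'contact_force': array([0.37678125, 0.0063169 , 0.0415412 ]), 'moment': array([-0.02561675, -0.05816316,  0.08009165]), 'gripper_force': 0.0, 'gripper_width': 0.08764353381076061}
scene [ 0.92528389 -0.76200287  0.66088432] [-127.18721122    0.58344774   36.54493049] [[411.82137669   0.         279.7017719 ]
 [  0.         411.82137669 214.63155568]
 [  0.           0.           1.        ]]
can_a 0.85 [ 0.453 -0.244  0.042] [251. 247.]
can_a 0.84 [ 0.295 -0.377  0.041] [159. 251.]
can_a 0.72 [ 0.574 -0.492  0.049] [213. 349.]
can_a 0.7 [0.439 0.192 0.037] [342. 166.]
can_a 
[... 773 characters left out ...]
.072  0.075] [329. 191.]
stand_1 0.86 [0.641 0.015 0.093] [325. 166.]
stand_1 0.6 [0.654 0.19  0.065] [317. 141.]
tray 0.55 [ 0.63  -0.09   0.006] [327. 217.]
wrist [ 0.6746101  -0.07807036  0.38522106] [ 1.63227501e+02  3.47950478e-02 -1.79924345e+02] [[324.50875914   0.         280.45673355]
 [  0.         324.50875914 208.33284838]
 [  0.           0.           1.        ]]
can_a 0.57 [ 0.442 -0.182  0.011] [511.   3.]
stand_1 0.97 [ 0.639 -0.06   0.103] [323. 133.]
stand_1 0.9 [0.665 0.19  0.035] [288. 331.]
stand_1 0.81 [0.651 0.021 0.108] [306. 225.]
tray 0.79 [ 0.647 -0.085  0.01 ] [305. 104.]
empty_1 0.96 [ 0.63  -0.14   0.002] [322.  50.]
empty_1 0.49 [0.655 0.122 0.005] [296. 272.]
```

View pics/scene0.png

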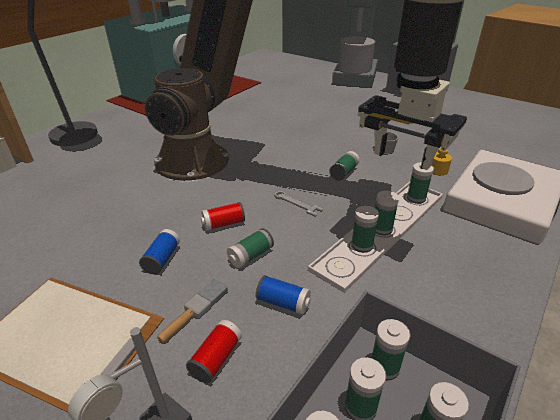

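View pics/side0.png

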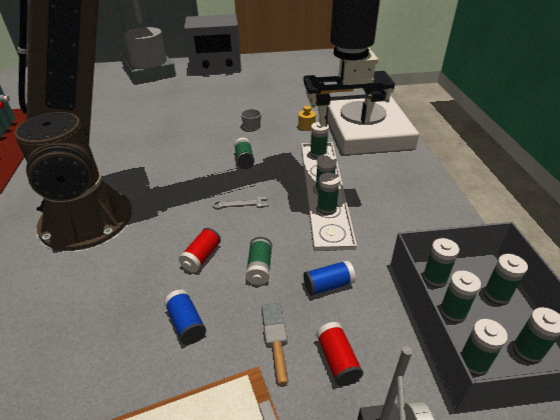

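View pics/wrist0.png

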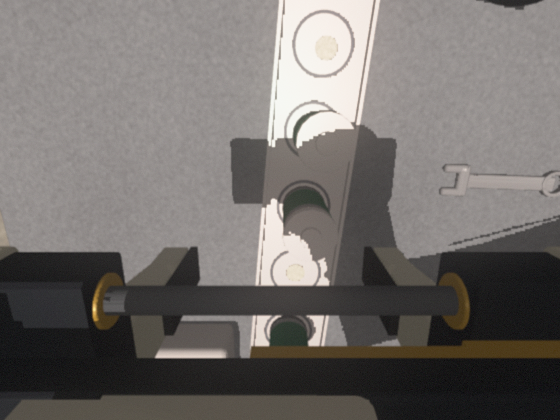

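The green cans lying down are at scene (251,247) / side (259,260) and scene (345,166) / side (244,153). These fit can_a and can_b: green and lying in front of the tray. The blue and red lying cans and the green ones standing in the dark bin are look-alikes. The empty dots are in the outer place at -y, wrist (326,47), and between the standing cans, wrist (296,272). Next I confirm with an enlarged crop.

```bash
python3 - <<'E'
from h import *
o=[]
for n,(u,v) in [('scene',(251,247)),('side',(259,260)),('scene',(345,166)),('side',(244,153))]:
    i=cv2.imread(f'pics/{n}0.png')[v-30:v+30,u-40:u+40]
    o.append(cv2.resize(i,(400,300),interpolation=cv2.INTER_CUBIC))
cv2.imwrite('pics/crop.png',np.vstack([np.hstack(o[:2]),np.hstack(o[2:])]))
E
```

```text
(no output)
```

View pics/crop.png

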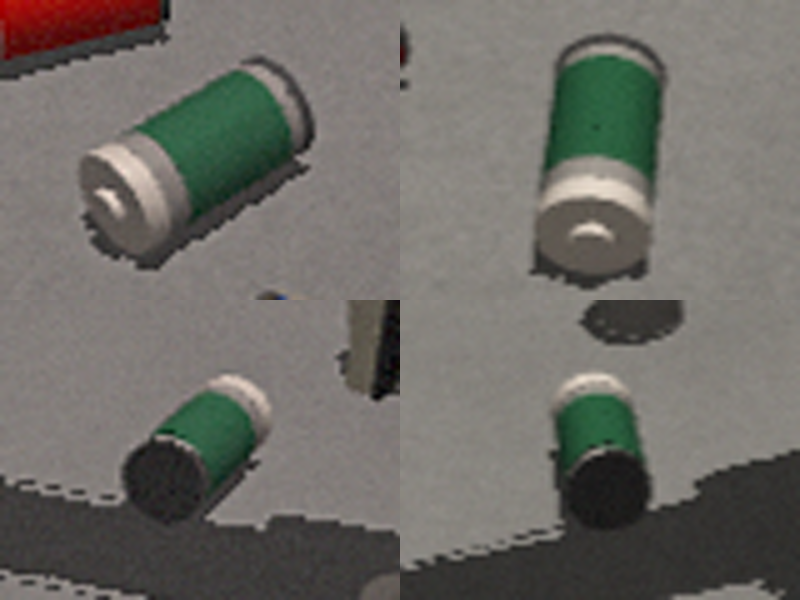

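Crop, top row: can_a, with its white knobbed lid towards the camera at scene (234,258) / side (257,276). Crop, bottom row: the second can, with its dark foot towards the camera at scene (338,172) / side (245,161) and its lid on the far side. Both have green labels, so these are the two cans.

```bash
cat > fit.py <<'E'
from h import *
from scipy.optimize import least_squares
t=np.linspace(0,2*np.pi,90)
def fit(C,obs,x0):
    # obs: list (cam, crop centre, bbox, axial, pt) in crop px
    def res(p):
        ax=np.array([np.cos(p[3]),np.sin(p[3]),0]);s=np.array([-ax[1],ax[0],0]);o=p[:3];r=[]
        for n,(u,v),bb,a,pt in obs:
            f=lambda q:(np.array(q)+.5)/5-.5+[u-40,v-30]
            P=np.array([proj(C[n],o+e*ax+.026*(np.cos(k)*s+np.sin(k)*np.array([0,0,1]))) for e in(-.05,.05) for k in t])
            r+=list(P.min(0)-f(bb[:2]))+list(P.max(0)-f(bb[2:]))+list(proj(C[n],o+a*ax)-f(pt))
        return np.array(r)
    s=least_squares(res,x0); return s.x,np.round(s.fun,1)
E
python3 - <<'E'
from fit import *
C={n:cap(n) for n in ['scene','side','wrist']}
print('A',fit(C,[('scene',(251,247),(80,57,315,256),.056,(108,203)),('side',(259,260),(135,35,265,275),.056,(192,232))],[.44,-.25,.026,-1.5]))
print('B',fit(C,[('scene',(345,166),(122,75,271,223),-.05,(165,180)),('side',(244,153),(150,72,252,230),-.05,(207,190))],[.435,.19,.026,1.5]))
print('d1',[atz(C[n],q,.004) for n,q in [('wrist',(326,47)),('scene',(341,266)),('side',(332,233))]], tri([(C[n],q) for n,q in [('wrist',(326,47)),('scene',(341,266)),('side',(332,233))]]))
print('d2',atz(C['wrist'],(296,272),.004),atz(C['scene'],(402,213),.004))
E
```

```text
A (array([ 0.4411398 , -0.23234455,  0.02578516, -1.73517621]), array([ 0. , -0.6,  0.5, -0.1, -0.4,  1.6, -0.4, -1.5,  0. , -1.2, -0.1,
        1.8]))
B (array([0.43132315, 0.22303576, 0.02378175, 1.6353599 ]), array([ 0.1, -0.1,  0.4,  0.1, -0.6,  0.8, -0.4, -0.5, -0.1, -0.5,  0.3,
        0.2]))
d1 [array([ 0.62637185, -0.14304177,  0.004     ]), array([ 0.63127563, -0.14372463,  0.004     ]), array([ 0.62931563, -0.14917838,  0.004     ])] [ 0.62899658 -0.14349615  0.00123984]
d2 [0.65434682 0.12354172 0.004     ] [0.66204279 0.12412192 0.004     ]
```

Both cans' fitted heights (0.026 and 0.024 m) match the can's 26 mm radius. The dots are 269 mm apart, against 270 expected. I'll go to a hover over can_a. The tool stays vertical, so I'll grip towards the lid, pivot the can about its foot edge on the bench until it stands, then regrasp it and place it.

Request:
{"api": "send_rows", "payload": {"moves": [{"slide": [0.2, 0.2, 0], "turn": 0, "gripper": 1}, {"slide": [0.4, 0.37, 0], "turn": 0, "gripper": 1}, {"slide": [0.6, 0.55, 0], "turn": 0, "gripper": 1}, {"slide": [0.84, 0.79, 0], "turn": 0, "gripper": 1}, {"slide": [0.84, 0.79, 0], "turn": 0, "gripper": 1}], "newtons": 8}}

```text
time_s: 1.32
tcp_pos: [0.5525, -0.1289, 0.2018]
eef_rot: [180.0, 0.0, -90.1]
contact_force: [0.1, 0.7, -0.6]
gripper_width: 0.0874
gripper_force: 0.0
```

Request:
{"api": "send_rows", "payload": {"moves": [{"slide": [0.2, 0.2, 0], "turn": 0.052, "gripper": 1}, {"slide": [0.4, 0.37, 0], "turn": 0.104, "gripper": 1}, {"slide": [0.6, 0.55, 0], "turn": 0.104, "gripper": 1}, {"slide": [0.84, 0.79, 0], "turn": 0.104, "gripper": 1}, {"slide": [0.84, 0.79, 0], "turn": 0.104, "gripper": 1}]}}

```text
time_s: 1.73
tcp_pos: [0.4342, -0.2544, 0.2017]
eef_rot: [180.0, -0.0, -99.5]
contact_force: [-0.1, -0.0, -0.3]
gripper_width: 0.0877
gripper_force: 0.0
```

```bash
python3 - <<'E'
from h import *
c=cap('wrist')
i=c['img'][:,:,::-1].copy()
s=get_state();print(s['time_s'],s['tcp_pos'],s['eef_rot'])
yaw=np.radians(-99.4);ax=np.array([np.cos(yaw),np.sin(yaw),0])
for e in (-.05,.05):
  P=np.array([proj(c,np.array([.4411,-.2323,.026])+e*ax+.026*(np.cos(k)*np.array([-ax[1],ax[0],0])+np.sin(k)*np.array([0,0,1]))) for k in np.linspace(0,6.28,40)])
  cv2.polylines(i,[np.int32(np.round(P*8))],True,(0,0,255),1,shift=3)
cv2.imwrite('pics/w1.png',i)
E
```

```text
1.7833 [ 0.4348402  -0.25428412  0.20174871] [-1.79986279e+02 -4.13466648e-03 -9.95328930e+01]
```

View pics/w1.png

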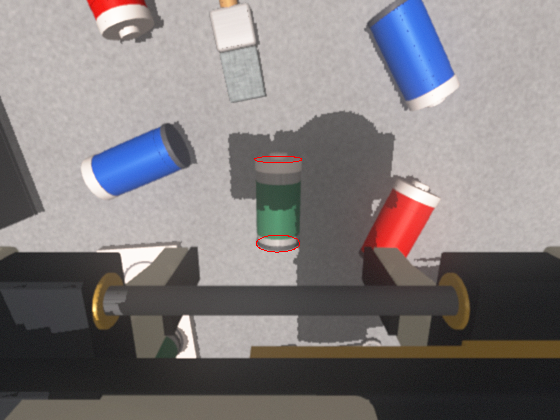

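The projected model outline (red) lies right on the can: lid at (278,160), foot at (278,243). The red look-alike at right is clear of the fingers. Next I descend and grip.

Request:
{"api": "send_rows", "payload": {"moves": [{"slide": [-0.02, -0.017, 0.2], "turn": 0, "gripper": 1}, {"slide": [-0.02, -0.017, 0.45], "turn": 0, "gripper": 1}, {"slide": [-0.02, -0.017, 0.65], "turn": 0, "gripper": 1}, {"slide": [-0.02, -0.017, 0.85], "turn": 0, "gripper": 1}, {"slide": [-0.02, -0.017, 0.9], "turn": 0, "gripper": 1}]}}

```text
time_s: 2.2
tcp_pos: [0.4383, -0.2485, 0.0622]
eef_rot: [179.6, 0.0, -99.4]
contact_force: [-1.3, -0.4, 0.3]
gripper_width: 0.0875
gripper_force: 0.0
```

Request:
{"api": "send_rows", "payload": {"moves": [{"slide": [0, 0, 0.12], "turn": 0, "gripper": 1}, {"slide": [0, 0, 0.24], "turn": 0, "gripper": 1}, {"slide": [0, 0, 0.34], "turn": 0, "gripper": 1}, {"slide": [0, 0, 0.39], "turn": 0, "gripper": 1}, {"slide": [0, 0, 0.39], "turn": 0, "gripper": 1}]}}

```text
time_s: 2.62
tcp_pos: [0.4407, -0.2493, 0.0071]
eef_rot: [179.9, -0.0, -99.3]
contact_force: [-0.0, 1.0, -0.6]
gripper_width: 0.0876
gripper_force: 0.0
```

Request:
{"api": "send_rows", "payload": {"moves": [{"slide": [0, 0, 0], "turn": 0, "gripper": 0.5}, {"slide": [0, 0, 0], "turn": 0, "gripper": 0.45}, {"slide": [0, 0, 0], "turn": 0, "gripper": 0.4}, {"slide": [0, 0, 0], "turn": 0, "gripper": 0.4}, {"slide": [0, 0, 0], "turn": 0, "gripper": 0.4}], "newtons": 8}}

```text
time_s: 3.03
tcp_pos: [0.4414, -0.2496, 0.0084]
eef_rot: [-179.9, 0.0, -99.4]
contact_force: [0.1, 0.2, -0.5]
gripper_width: 0.0595
gripper_force: 0.0
```

Request:
{"api": "send_rows", "payload": {"moves": [{"slide": [0, 0, 0], "turn": 0, "gripper": 0.4}, {"slide": [0, 0, 0], "turn": 0, "gripper": 0.4}, {"slide": [0, 0, 0], "turn": 0, "gripper": 0.4}, {"slide": [0, 0, 0], "turn": 0, "gripper": 0.4}, {"slide": [0, 0, 0], "turn": 0, "gripper": 0.4}]}}

```text
time_s: 3.45
tcp_pos: [0.4388, -0.2493, 0.0081]
eef_rot: [179.8, -0.0, -99.4]
contact_force: [-6.2, 2.7, 10.8]
gripper_width: 0.0468
gripper_force: 9.3
```

```bash
python3 - <<'E'
from h import *
s=get_state();print({k:np.round(s[k],4) for k in ['tcp_pos','contact_force','moment','gripper_width','gripper_force']})
o=[]
for n in ['scene','side']:
    c=cap(n); u,v=np.int32(proj(c,[.44,-.24,.04])); i=c['img'][v-45:v+45,u-60:u+60,::-1]
    o.append(cv2.resize(i,(400,300),interpolation=cv2.INTER_CUBIC))
cv2.imwrite('pics/g1.png',np.hstack(o))
s=get_state();print({k:np.round(s[k],4) for k in ['tcp_pos','contact_force','moment','gripper_width','gripper_force']})
E
```

```text
{'tcp_pos': array([ 0.4388, -0.2493,  0.0081]), 'contact_force': array([-6.2154,  2.7081, 10.7764]), 'moment': array([ 1.0633,  2.562 , -0.0671]), 'gripper_width': np.float64(0.0468), 'gripper_force': np.float64(9.2933)}
{'tcp_pos': array([ 0.4389, -0.2492,  0.0081]), 'contact_force': array([-5.5726,  3.0365, 10.6723]), 'moment': array([ 1.0653,  2.6158, -0.0213]), 'gripper_width': np.float64(0.0468), 'gripper_force': np.float64(9.2904)}
```

View pics/g1.png

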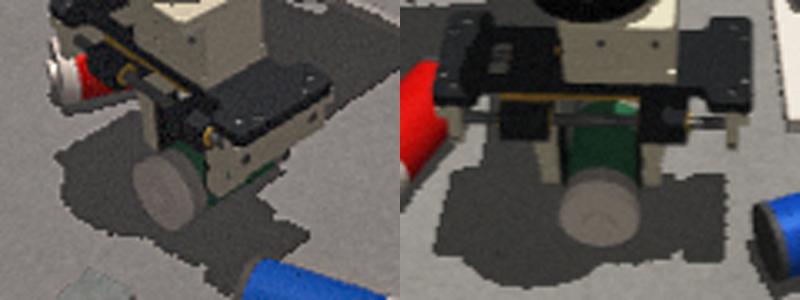

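The picture shows the can still lying flat between the fingers, lid at (600,210) in the right half. The finger tips, at (550,183) and (650,185), look higher than the TCP reading says. I'll check that.

```bash
python3 - <<'E'
from h import *
c=cap('side'); u,v=np.int32(proj(c,[.44,-.24,.04]))
s=get_state();print(s['joints'],s['tcp_pos'])
ty=np.array([-.987,.163,0]);tx=np.array([-.163,-.987,0])
for z in (.008,.02,.03):
  for sg in(-1,1):
    p=np.array([.4388,-.2493,z])+sg*.028*ty+.0095*tx
    print(z,(proj(c,p)-[u-60,v-45])*400/120+[400,0])
yaw=np.radians(-99.4);a=np.array([np.cos(yaw),np.sin(yaw),0])
for e in (.05,-.05): print((proj(c,np.array([.4411,-.2323,.026])+e*a)-[u-60,v-45])*400/120+[400,0])
E
```

```text
[-7.26085551e+00  1.72580995e+01 -3.40575667e+01 -6.61206013e-03
 -3.88774626e+01 -2.11069246e+00] [ 0.43888624 -0.2492389   0.00807545]
0.008 [643.35493881 207.41085566]
0.008 [560.34483155 205.25545487]
0.02 [642.92067335 195.44919296]
0.02 [559.21391195 193.31258584]
0.03 [642.55314983 185.32590969]
0.03 [558.25684819 183.20568957]
[596.95034355 215.24815262]
[608.58692587 106.71709849]
```

Request:
{"api": "send_rows", "payload": {"moves": [{"slide": [0, 0, 0], "turn": 0, "gripper": 0.72}, {"slide": [0, 0, 0], "turn": 0, "gripper": 0.72}, {"slide": [0, 0, 0], "turn": 0, "gripper": 0.72}, {"slide": [0, 0, 0], "turn": 0, "gripper": 0.72}, {"slide": [0, 0, 0], "turn": 0, "gripper": 0.72}]}}

```text
time_s: 4.02
tcp_pos: [0.4412, -0.2495, 0.0077]
eef_rot: [-180.0, 0.0, -99.4]
contact_force: [-0.3, 0.6, -0.3]
gripper_width: 0.0625
gripper_force: 0.0
```

Request:
{"api": "send_rows", "payload": {"moves": [{"slide": [0, 0, 0.007], "turn": 0, "gripper": 0.72}, {"slide": [0, 0, 0.013], "turn": 0, "gripper": 0.72}, {"slide": [0, 0, 0.02], "turn": 0, "gripper": 0.72}, {"slide": [0, 0, 0.025], "turn": 0, "gripper": 0.72}, {"slide": [0, 0, 0.025], "turn": 0, "gripper": 0.72}]}}

```text
time_s: 4.43
tcp_pos: [0.4408, -0.2494, 0.0037]
eef_rot: [180.0, 0.0, -99.4]
contact_force: [-0.4, -0.5, 0.0]
gripper_width: 0.063
gripper_force: 0.0
```

```bash
python3 - <<'E'
from h import *
o=[]
for n in ['scene','side']:
    c=cap(n); u,v=np.int32(proj(c,[.44,-.24,.03])); i=c['img'][v-30:v+30,u-40:u+40,::-1]
    i=np.clip(i.astype(float)*2.2,0,255).astype(np.uint8)
    o.append(cv2.resize(i,(400,300),interpolation=cv2.INTER_CUBIC))
cv2.imwrite('pics/g2.png',np.hstack(o))
E
```

```text
(no output)
```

View pics/g2.png

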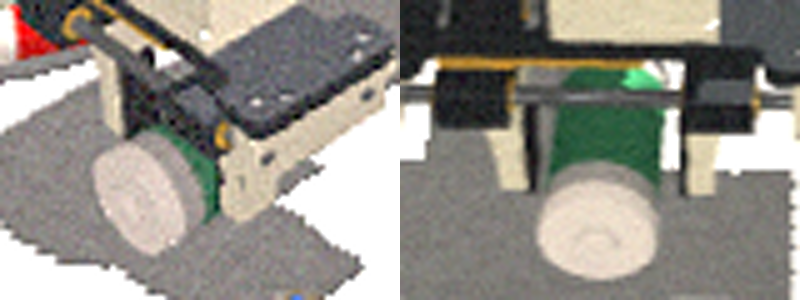

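The brightened crop shows the can flat (lid at (597,222) in the right half) and the finger tips at about (515,190) and (700,192). I'll compute the tip height.

```bash
python3 - <<'E'
from h import *
c=cap('side'); u,v=np.int32(proj(c,[.44,-.24,.03])); d=cap('scene');u2,v2=np.int32(proj(d,[.44,-.24,.03]))
ty=np.array([-.987,.163,0]);tx=np.array([-.163,-.987,0])
T=np.array([.4408,-.2494,0])
for z in (.004,.02,.03):
  for sg in(-1,1):
    p=T+sg*.034*ty+.0095*tx+[0,0,z]
    print(z,sg,(proj(c,p)-[u-40,v-30])*5+[400,0],(proj(d,p)-[u2-40,v2-30])*5)
a=np.array([-.163,-.987,0])
for e in (.05,-.05): print((proj(c,np.array([.4411,-.2323,.026])+e*a)-[u-40,v-30])*5+[400,0],(proj(d,np.array([.4411,-.2323,.026])+e*a)-[u2-40,v2-30])*5)
E
```

```text
0.004 -1 [683.04825575 227.10778678] [224.70225711 252.16764754]
0.004 1 [532.26429299 223.17213916] [129.65022741 179.59193178]
0.02 -1 [682.38216307 203.24575665] [222.93294094 226.44130214]
0.02 1 [529.91088471 199.35539345] [126.99587311 154.18559166]
0.03 -1 [681.95819132 188.0574401 ] [221.80812475 210.08616445]
0.03 1 [528.41302923 184.19693447] [125.30957863 138.04510471]
[595.46693575 232.90596908] [129.23530029 202.22988283]
[612.84191055  70.04701441] [293.03106481 100.65552814]
```

Request:
{"api": "send_rows", "payload": {"moves": [{"slide": [0, 0, 0.01], "turn": 0, "gripper": 0.72}, {"slide": [0, 0, 0.02], "turn": 0, "gripper": 0.72}, {"slide": [0, 0, 0.02], "turn": 0, "gripper": 0.72}, {"slide": [0, 0, 0.02], "turn": 0, "gripper": 0.72}, {"slide": [0, 0, 0.02], "turn": 0, "gripper": 0.72}]}}

```text
time_s: 5.05
tcp_pos: [0.441, -0.2495, 0.001]
eef_rot: [180.0, -0.0, -99.4]
contact_force: [-0.0, 0.1, 1.1]
gripper_width: 0.063
gripper_force: 0.0
```

Request:
{"api": "send_rows", "payload": {"moves": [{"slide": [0, 0, 0.01], "turn": 0, "gripper": 0.72}, {"slide": [0, 0, 0.02], "turn": 0, "gripper": 0.72}, {"slide": [0, 0, 0.02], "turn": 0, "gripper": 0.72}, {"slide": [0, 0, 0.02], "turn": 0, "gripper": 0.72}, {"slide": [0, 0, 0.02], "turn": 0, "gripper": 0.72}]}}

```text
time_s: 5.47
tcp_pos: [0.441, -0.2495, -0.002]
eef_rot: [180.0, -0.0, -99.4]
contact_force: [-0.4, 0.7, 0.1]
gripper_width: 0.0632
gripper_force: 0.0
```

TCP reads -2 mm with no contact, so the real finger tips do sit above the stated TCP. I'll go on carefully.

Request:
{"api": "send_rows", "payload": {"moves": [{"slide": [0, 0, 0.01], "turn": 0, "gripper": 0.72}, {"slide": [0, 0, 0.02], "turn": 0, "gripper": 0.72}, {"slide": [0, 0, 0.02], "turn": 0, "gripper": 0.72}, {"slide": [0, 0, 0.02], "turn": 0, "gripper": 0.72}, {"slide": [0, 0, 0.02], "turn": 0, "gripper": 0.72}]}}

```text
time_s: 5.88
tcp_pos: [0.441, -0.2495, -0.005]
eef_rot: [180.0, -0.0, -99.4]
contact_force: [0.1, 1.1, 0.2]
gripper_width: 0.0631
gripper_force: 0.0
```

Request:
{"api": "send_rows", "payload": {"moves": [{"slide": [0, 0, 0.01], "turn": 0, "gripper": 0.72}, {"slide": [0, 0, 0.02], "turn": 0, "gripper": 0.72}, {"slide": [0, 0, 0.02], "turn": 0, "gripper": 0.72}, {"slide": [0, 0, 0.02], "turn": 0, "gripper": 0.72}, {"slide": [0, 0, 0.02], "turn": 0, "gripper": 0.72}]}}

```text
time_s: 6.3
tcp_pos: [0.441, -0.2495, -0.008]
eef_rot: [180.0, -0.0, -99.4]
contact_force: [0.8, -0.0, -0.7]
gripper_width: 0.063
gripper_force: 0.0
```

Request:
{"api": "send_rows", "payload": {"moves": [{"slide": [0, 0, 0.01], "turn": 0, "gripper": 0.72}, {"slide": [0, 0, 0.02], "turn": 0, "gripper": 0.72}, {"slide": [0, 0, 0.02], "turn": 0, "gripper": 0.72}, {"slide": [0, 0, 0.02], "turn": 0, "gripper": 0.72}, {"slide": [0, 0, 0.02], "turn": 0, "gripper": 0.72}]}}

```text
time_s: 6.72
tcp_pos: [0.441, -0.2495, -0.011]
eef_rot: [180.0, -0.0, -99.4]
contact_force: [-0.2, 0.3, 0.2]
gripper_width: 0.0632
gripper_force: 0.0
```

Request:
{"api": "send_rows", "payload": {"moves": [{"slide": [0, 0, 0], "turn": 0, "gripper": 0.5}, {"slide": [0, 0, 0], "turn": 0, "gripper": 0.45}, {"slide": [0, 0, 0], "turn": 0, "gripper": 0.45}, {"slide": [0, 0, 0], "turn": 0, "gripper": 0.45}, {"slide": [0, 0, 0], "turn": 0, "gripper": 0.45}], "newtons": 8}}

```text
time_s: 7.13
tcp_pos: [0.4408, -0.2495, -0.011]
eef_rot: [180.0, 0.0, -99.4]
contact_force: [-0.6, 0.3, 0.1]
gripper_width: 0.0498
gripper_force: 8.0
```

The grip is centred: 49.8 mm wide, no side force. Now I roll the can up about its foot edge along the computed arc.

Request:
{"api": "send_rows", "payload": {"moves": [{"slide": [-0.027, 0, -0.06], "turn": 0, "gripper": 0.45}, {"slide": [-0.06, 0, -0.117], "turn": 0, "gripper": 0.45}, {"slide": [-0.1, 0, -0.165], "turn": 0, "gripper": 0.45}, {"slide": [-0.147, 0, -0.207], "turn": 0, "gripper": 0.45}, {"slide": [-0.147, 0, -0.207], "turn": 0, "gripper": 0.45}]}}

```text
time_s: 7.55
tcp_pos: [0.4459, -0.2267, 0.0219]
eef_rot: [-179.8, 0.0, -99.3]
contact_force: [0.6, -0.1, -3.1]
gripper_width: 0.05
gripper_force: 8.0
```

Request:
{"api": "send_rows", "payload": {"moves": [{"slide": [-0.051, 0, -0.036], "turn": 0, "gripper": 0.45}, {"slide": [-0.107, 0, -0.065], "turn": 0, "gripper": 0.45}, {"slide": [-0.165, 0, -0.087], "turn": 0, "gripper": 0.45}, {"slide": [-0.227, 0, -0.1], "turn": 0, "gripper": 0.45}, {"slide": [-0.227, 0, -0.1], "turn": 0, "gripper": 0.45}]}}

```text
time_s: 7.97
tcp_pos: [0.4508, -0.1926, 0.0356]
eef_rot: [-179.9, 0.0, -99.3]
contact_force: [-0.8, 0.3, -4.1]
gripper_width: 0.0498
gripper_force: 8.0
```

```bash
python3 - <<'E'
from h import *
o=[]
p=get_state()['tcp_pos']
for n in ['scene','side']:
    c=cap(n); u,v=np.int32(proj(c,[p[0],p[1],.05])); i=c['img'][v-36:v+36,u-48:u+48,::-1]
    i=np.clip(i.astype(float)*1.8,0,255).astype(np.uint8)
    o.append(cv2.resize(i,(400,300),interpolation=cv2.INTER_CUBIC))
cv2.imwrite('pics/g3.png',np.hstack(o))
E
```

```text
(no output)
```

View pics/g3.png

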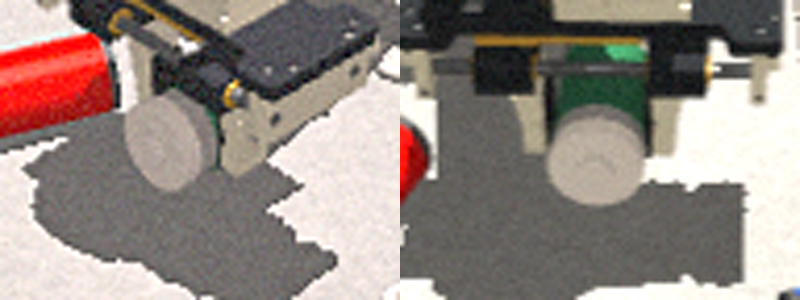

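The can came up without turning: it is still horizontal (lid at scene (165,145), force -4 N, which is its weight). Grip friction holds it at this short lever. I'll set it back where it was and regrasp on the lid end for a longer lever, with a lighter grip.

Request:
{"api": "send_rows", "payload": {"moves": [{"slide": [0.19, 0, 0], "turn": 0, "gripper": 0.45}, {"slide": [0.374, 0, 0.05], "turn": 0, "gripper": 0.45}, {"slide": [0.374, 0, 0.15], "turn": 0, "gripper": 0.45}, {"slide": [0.374, 0, 0.25], "turn": 0, "gripper": 0.45}, {"slide": [0.374, 0, 0.28], "turn": 0, "gripper": 0.45}]}}

```text
time_s: 8.48
tcp_pos: [0.4394, -0.2499, -0.0089]
eef_rot: [179.8, 0.0, -99.5]
contact_force: [-1.2, -1.5, -0.3]
gripper_width: 0.0496
gripper_force: 8.0
```

Request:
{"api": "send_rows", "payload": {"moves": [{"slide": [0, 0, 0.015], "turn": 0, "gripper": 0.45}, {"slide": [0, 0, 0.027], "turn": 0, "gripper": 0.45}, {"slide": [0, 0, 0.027], "turn": 0, "gripper": 0.45}, {"slide": [0, 0, 0.027], "turn": 0, "gripper": 0.45}, {"slide": [0, 0, 0.027], "turn": 0, "gripper": 0.45}]}}

```text
time_s: 8.9
tcp_pos: [0.4415, -0.2492, -0.0105]
eef_rot: [-179.9, 0.0, -99.3]
contact_force: [-0.9, 0.4, -2.5]
gripper_width: 0.0496
gripper_force: 8.0
```

Request:
{"api": "send_rows", "payload": {"moves": [{"slide": [0, 0, 0], "turn": 0, "gripper": 0.72}, {"slide": [0, 0, 0], "turn": 0, "gripper": 0.72}, {"slide": [0, 0, 0], "turn": 0, "gripper": 0.72}, {"slide": [0.08, 0, 0], "turn": 0, "gripper": 0.72}, {"slide": [0.16, 0, 0], "turn": 0, "gripper": 0.72}]}}

```text
time_s: 9.32
tcp_pos: [0.4376, -0.2731, -0.0106]
eef_rot: [-179.9, -0.0, -99.3]
contact_force: [0.4, 0.5, -0.6]
gripper_width: 0.0628
gripper_force: 0.0
```

Request:
{"api": "send_rows", "payload": {"moves": [{"slide": [0, 0, 0], "turn": 0, "gripper": 0.6}, {"slide": [0, 0, 0], "turn": 0, "gripper": 0.45}, {"slide": [0, 0, 0], "turn": 0, "gripper": 0.45}, {"slide": [0, 0, 0], "turn": 0, "gripper": 0.45}, {"slide": [0, 0, 0], "turn": 0, "gripper": 0.45}], "newtons": 5}}

```text
time_s: 9.73
tcp_pos: [0.4373, -0.273, -0.0109]
eef_rot: [-180.0, -0.0, -99.3]
contact_force: [0.1, -1.9, -0.2]
gripper_width: 0.0517
gripper_force: 5.0
```

Request:
{"api": "send_rows", "payload": {"moves": [{"slide": [-0.045, 0, -0.115], "turn": 0, "gripper": 0.45}, {"slide": [-0.113, 0, -0.219], "turn": 0, "gripper": 0.45}, {"slide": [-0.199, 0, -0.308], "turn": 0, "gripper": 0.45}, {"slide": [-0.3, 0, -0.378], "turn": 0, "gripper": 0.45}, {"slide": [-0.3, 0, -0.378], "turn": 0, "gripper": 0.45}]}}

```text
time_s: 10.15
tcp_pos: [0.446, -0.2274, 0.0479]
eef_rot: [-179.8, 0.0, -99.3]
contact_force: [-0.6, -3.2, 3.6]
gripper_width: 0.0518
gripper_force: 5.0
```

Request:
{"api": "send_rows", "payload": {"moves": [{"slide": [0, 0, 0], "turn": 0, "gripper": 0.45}, {"slide": [0, 0, 0], "turn": 0, "gripper": 0.45}, {"slide": [0, 0, 0], "turn": 0, "gripper": 0.45}, {"slide": [0, 0, 0], "turn": 0, "gripper": 0.45}, {"slide": [0, 0, 0], "turn": 0, "gripper": 0.45}]}}

```text
time_s: 10.57
tcp_pos: [0.4446, -0.2296, 0.0455]
eef_rot: [-180.0, -0.0, -99.4]
contact_force: [-0.4, -4.4, 5.3]
gripper_width: 0.0519
gripper_force: 5.0
```

```bash
cat > pic.py <<'E'
from h import *
import sys
def two(f,z=.05,g=1.8):
    o=[];p=get_state()['tcp_pos']
    for n in ['scene','side']:
        c=cap(n); u,v=np.int32(proj(c,[p[0],p[1],z])); i=c['img'][v-36:v+36,u-48:u+48,::-1]
        o.append(cv2.resize(np.clip(i.astype(float)*g,0,255).astype(np.uint8),(400,300),interpolation=cv2.INTER_CUBIC))
    cv2.imwrite(f'pics/{f}.png',np.hstack(o))
two(sys.argv[1])
E
python3 pic.py g4
```

```text
(no output)
```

View pics/g4.png

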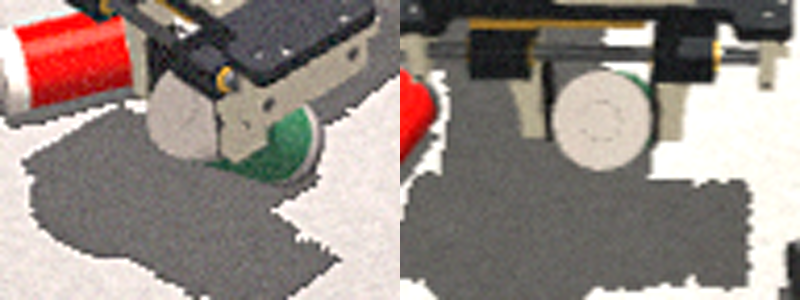

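The can is now turning: lid tilted at scene (180,115), foot resting on the bench at (310,150). I continue the arc to upright, slightly higher.

Request:
{"api": "send_rows", "payload": {"moves": [{"slide": [-0.06, 0, -0.045], "turn": 0, "gripper": 0.45}, {"slide": [-0.114, 0, -0.07], "turn": 0, "gripper": 0.45}, {"slide": [-0.175, 0, -0.085], "turn": 0, "gripper": 0.45}, {"slide": [-0.235, 0, -0.095], "turn": 0, "gripper": 0.45}, {"slide": [-0.235, 0, -0.095], "turn": 0, "gripper": 0.45}]}}

```text
time_s: 11.08
tcp_pos: [0.4503, -0.1925, 0.06]
eef_rot: [180.0, 0.0, -99.3]
contact_force: [-0.9, 0.4, -0.1]
gripper_width: 0.0518
gripper_force: 5.0
```

Request:
{"api": "send_rows", "payload": {"moves": [{"slide": [-0.06, 0, -0.002], "turn": 0, "gripper": 0.45}, {"slide": [-0.12, 0, -0.002], "turn": 0, "gripper": 0.45}, {"slide": [-0.185, 0, 0.01], "turn": 0, "gripper": 0.45}, {"slide": [-0.245, 0, 0.02], "turn": 0, "gripper": 0.45}, {"slide": [-0.245, 0, 0.02], "turn": 0, "gripper": 0.45}]}}

```text
time_s: 11.5
tcp_pos: [0.4566, -0.1561, 0.0568]
eef_rot: [-180.0, 0.0, -99.3]
contact_force: [0.5, 1.0, 3.4]
gripper_width: 0.0519
gripper_force: 5.0
```

```bash
python3 - <<'E'
from h import *
s=get_state();p=s['tcp_pos'];print(p,s['contact_force'],s['gripper_width'])
for n in ['scene','side']:
    c=cap(n,n+'_u1')
    hsv=cv2.cvtColor(c['img'],cv2.COLOR_RGB2HSV)
    m=cv2.inRange(hsv,(60,90,15),(90,255,255))
    u,v=proj(c,[p[0],p[1],.05]);k,l,st,ce=cv2.connectedComponentsWithStats(m)
    for j in range(1,k):
        if st[j,4]>15 and np.hypot(*(ce[j]-[u,v]))<60: print(n,(u,v),st[j],ce[j])
E
```

```text
[ 0.45657886 -0.15605545  0.05683893] [0.48049477 0.99304295 3.3517718 ] 0.051850570089102134
scene (np.float64(275.69975244816936), np.float64(224.65668721718)) [264 221  21  23 317] [274.54574132 232.52996845]
side (np.float64(262.2426342743281), np.float64(227.54173365984735)) [252 226  21  22 363] [262.21487603 237.07988981]
```

The green patch is the same width (21 px) and centred on the TCP in both views, and the tool feels +3.4 N, so the can is upright on the bench. I'll release, lower a little and regrip firmly on the body. Meanwhile I refine the dots.

Request:
{"api": "send_rows", "payload": {"moves": [{"slide": [0, 0, 0], "turn": 0, "gripper": 0.66}, {"slide": [0, 0, 0], "turn": 0, "gripper": 0.68}, {"slide": [0, 0, 0], "turn": 0, "gripper": 0.68}, {"slide": [0, 0, 0.03], "turn": 0, "gripper": 0.68}, {"slide": [0, 0, 0.05], "turn": 0, "gripper": 0.68}]}}

```text
time_s: 12.02
tcp_pos: [0.4558, -0.158, 0.0489]
eef_rot: [180.0, 0.0, -99.4]
contact_force: [0.1, -1.2, -1.0]
gripper_width: 0.0597
gripper_force: 0.0
```

```bash
python3 - <<'E'
from h import *
p=get_state()['tcp_pos'];print(p)
for n in ['scene','side']:
    c=cap(n,n+'_u2')
    hsv=cv2.cvtColor(c['img'],cv2.COLOR_RGB2HSV)
    m=cv2.inRange(hsv,(60,90,15),(90,255,255))
    u,v=proj(c,[p[0],p[1],.05]);k,l,st,ce=cv2.connectedComponentsWithStats(m)
    for j in range(1,k):
        if st[j,4]>15 and np.hypot(*(ce[j]-[u,v]))<60: print(n,(u,v),st[j],ce[j])
    for d,g in [('d1',(.629,-.145,.004)),('d2',(.657,.124,.004))]:
        u,v=np.int32(proj(c,g)); w=c['img'][v-9:v+10,u-12:u+13].astype(int)
        y=(w[:,:,0]+w[:,:,1])/2-w[:,:,2]; mm=(y>np.median(y)+10)
        if mm.sum()>5:
            yy,xx=np.nonzero(mm);q=(xx.mean()+u-12,yy.mean()+v-9);print(n,d,mm.sum(),q,atz(c,q,.004))
    for q in optics.look_for(n,'empty_1')+optics.look_for(n,'stand_1'): print(n,round(q['p'],2),np.round(q['location'],4))
E
```

```text
[ 0.4558159  -0.15796879  0.04893492]
scene (np.float64(274.9589272752825), np.float64(224.94681962521136)) [264 222  21  22 298] [274.18120805 232.75503356]
scene d1 36 (np.float64(339.44444444444446), np.float64(264.6111111111111)) [ 0.62618362 -0.14188281  0.004     ]
scene d2 33 (np.float64(399.72727272727275), np.float64(212.1818181818182)) [0.65572888 0.12401202 0.004     ]
scene 0.43 [ 0.6263 -0.1413  0.0063]
scene 0.84 [0.6591 0.0154 0.0781]
scene 0.81 [0.6693 0.1926 0.0669]
side (np.float64(261.9949085687071), np.float64(228.11596099664686)) [252 226  21  22 368] [262.10597826 236.7798913 ]
side d1 17 (np.float64(329.8235294117647), np.float64(232.1764705882353)) [ 0.62461505 -0.14554963  0.004     ]
side 0.71 [0.6585 0.1902 0.0698]
side 0.64 [0.64   0.0185 0.0971]
side 0.91 [0.6587 0.1886 0.0709]
side 0.67 [ 0.6361 -0.0717  0.0701]
side 0.63 [0.6401 0.0191 0.095 ]
```

Request:
{"api": "send_rows", "payload": {"moves": [{"slide": [0, 0, 0], "turn": 0, "gripper": 0.6}, {"slide": [0, 0, 0], "turn": 0, "gripper": 0.5}, {"slide": [0, 0, 0], "turn": 0, "gripper": 0.45}, {"slide": [0, 0, 0], "turn": 0, "gripper": 0.45}, {"slide": [0, 0, 0], "turn": 0, "gripper": 0.45}], "newtons": 20}}

```text
time_s: 12.73
tcp_pos: [0.4561, -0.1577, 0.0496]
eef_rot: [-180.0, -0.0, -99.4]
contact_force: [0.4, 0.7, 1.4]
gripper_width: 0.0512
gripper_force: 20.0
```

Request:
{"api": "send_rows", "payload": {"moves": [{"slide": [0, 0, 0], "turn": 0, "gripper": 0.45}, {"slide": [0, 0, 0], "turn": 0, "gripper": 0.45}, {"slide": [0, 0, -0.05], "turn": 0, "gripper": 0.45}, {"slide": [0, 0, -0.15], "turn": 0, "gripper": 0.45}, {"slide": [0, 0, -0.27], "turn": 0, "gripper": 0.45}]}}

```text
time_s: 13.15
tcp_pos: [0.4548, -0.1576, 0.0895]
eef_rot: [179.8, -0.0, -99.4]
contact_force: [1.0, 0.2, -2.9]
gripper_width: 0.0515
gripper_force: 20.0
```

Request:
{"api": "send_rows", "payload": {"moves": [{"slide": [-0.04, -0.1, 0], "turn": 0, "gripper": 0.45}, {"slide": [-0.08, -0.25, 0], "turn": 0, "gripper": 0.45}, {"slide": [-0.12, -0.4, 0], "turn": 0, "gripper": 0.45}, {"slide": [-0.14, -0.5, 0], "turn": 0, "gripper": 0.45}, {"slide": [-0.14, -0.55, 0], "turn": 0, "gripper": 0.45}]}}

```text
time_s: 13.57
tcp_pos: [0.5428, -0.15, 0.0899]
eef_rot: [-180.0, 0.0, -99.3]
contact_force: [-0.6, -0.1, -3.5]
gripper_width: 0.0517
gripper_force: 20.0
```

Request:
{"api": "send_rows", "payload": {"moves": [{"slide": [-0.04, -0.1, 0], "turn": 0, "gripper": 0.45}, {"slide": [-0.08, -0.25, 0], "turn": 0, "gripper": 0.45}, {"slide": [-0.12, -0.4, 0], "turn": 0, "gripper": 0.45}, {"slide": [-0.14, -0.5, 0], "turn": 0, "gripper": 0.45}, {"slide": [-0.14, -0.55, 0], "turn": 0, "gripper": 0.45}]}}

```text
time_s: 13.98
tcp_pos: [0.6269, -0.1429, 0.0895]
eef_rot: [180.0, -0.0, -99.3]
contact_force: [-0.2, -0.0, -2.6]
gripper_width: 0.0512
gripper_force: 20.0
```

```bash
python3 - <<'E'
from h import *
s=get_state();p=s['tcp_pos'];print(p,s['contact_force'],s['gripper_width'])
for n in ['scene','side']:
    c=cap(n,n+'_u3')
    hsv=cv2.cvtColor(c['img'],cv2.COLOR_RGB2HSV)
    m=cv2.inRange(hsv,(60,90,15),(90,255,255))
    u,v=proj(c,[p[0],p[1],.09]);k,l,st,ce=cv2.connectedComponentsWithStats(m)
    for j in range(1,k):
        if st[j,4]>15 and np.hypot(*(ce[j]-[u,v]))<60: print(n,(u,v),st[j],ce[j])
E
```

```text
[ 0.6269468  -0.14285724  0.08945481] [-0.16532005 -0.01000787 -2.63560459] 0.051235462195787174
scene (np.float64(342.63826878071876), np.float64(235.97435998945798)) [330 212  66  45 747] [357.30789826 238.81927711]
side (np.float64(333.01989244957156), np.float64(204.76252522423334)) [318 200  26  25 432] [331.25231481 212.36342593]
```

It is held upright over the place at -y. I lower it to the tray floor (expected TCP z 0.0536).

Request:
{"api": "send_rows", "payload": {"moves": [{"slide": [0, 0, 0.08], "turn": 0, "gripper": 0.45}, {"slide": [0, 0, 0.15], "turn": 0, "gripper": 0.45}, {"slide": [0, 0, 0.2], "turn": 0, "gripper": 0.45}, {"slide": [0, 0, 0.22], "turn": 0, "gripper": 0.45}, {"slide": [0, 0, 0.235], "turn": 0, "gripper": 0.45}]}}

```text
time_s: 14.5
tcp_pos: [0.6247, -0.1432, 0.0536]
eef_rot: [179.9, -0.0, -99.4]
contact_force: [-1.1, 0.6, 3.9]
gripper_width: 0.0519
gripper_force: 20.0
```

Request:
{"api": "send_rows", "payload": {"moves": [{"slide": [0, 0, 0.005], "turn": 0, "gripper": 0.45}, {"slide": [0, 0, 0.01], "turn": 0, "gripper": 0.45}, {"slide": [0, 0, 0.01], "turn": 0, "gripper": 0.45}, {"slide": [0, 0, 0.01], "turn": 0, "gripper": 0.45}, {"slide": [0, 0, 0.01], "turn": 0, "gripper": 0.45}]}}

```text
time_s: 14.92
tcp_pos: [0.626, -0.1431, 0.0536]
eef_rot: [-180.0, 0.0, -99.4]
contact_force: [-1.9, -0.1, -0.5]
gripper_width: 0.0515
gripper_force: 20.0
```

Request:
{"api": "send_rows", "payload": {"moves": [{"slide": [0, 0, 0], "turn": 0, "gripper": 0.6}, {"slide": [0, 0, 0], "turn": 0, "gripper": 0.72}, {"slide": [0, 0, 0], "turn": 0, "gripper": 0.72}, {"slide": [0, 0, 0], "turn": 0, "gripper": 0.72}, {"slide": [0, 0, -0.1], "turn": 0, "gripper": 0.72}]}}

```text
time_s: 15.33
tcp_pos: [0.624, -0.1429, 0.0657]
eef_rot: [179.8, -0.0, -99.4]
contact_force: [-1.0, -0.7, -0.3]
gripper_width: 0.0627
gripper_force: 0.0
```

Request:
{"api": "send_rows", "payload": {"moves": [{"slide": [0, 0, -0.2], "turn": 0, "gripper": 0.72}, {"slide": [0, 0, -0.4], "turn": 0, "gripper": 0.72}, {"slide": [0, 0, -0.6], "turn": 0, "gripper": 0.72}, {"slide": [0, 0, -0.8], "turn": 0, "gripper": 0.72}, {"slide": [0, 0, -0.8], "turn": 0, "gripper": 0.72}]}}

```text
time_s: 15.75
tcp_pos: [0.6293, -0.1438, 0.1957]
eef_rot: [-179.4, 0.0, -99.3]
contact_force: [1.1, -1.0, 1.9]
gripper_width: 0.063
gripper_force: 0.0
```

Request:
{"api": "send_rows", "payload": {"moves": [{"slide": [-0.2, 0.14, 0], "turn": 0, "gripper": 0.72}, {"slide": [-0.41, 0.29, 0], "turn": 0, "gripper": 0.72}, {"slide": [-0.62, 0.43, 0], "turn": 0, "gripper": 0.72}, {"slide": [-0.82, 0.58, 0], "turn": 0, "gripper": 0.72}, {"slide": [-0.82, 0.58, 0], "turn": 0, "gripper": 0.72}]}}

```text
time_s: 16.17
tcp_pos: [0.5579, -0.0035, 0.1888]
eef_rot: [-180.0, 0.1, -99.2]
contact_force: [-0.4, -1.0, -0.4]
gripper_width: 0.0632
gripper_force: 0.0
```

Request:
{"api": "send_rows", "payload": {"moves": [{"slide": [-0.2, 0.14, 0], "turn": 0, "gripper": 0.72}, {"slide": [-0.41, 0.29, 0], "turn": 0, "gripper": 0.72}, {"slide": [-0.62, 0.43, 0], "turn": 0, "gripper": 0.72}, {"slide": [-0.82, 0.58, 0], "turn": 0, "gripper": 0.72}, {"slide": [-0.82, 0.58, 0], "turn": 0, "gripper": 0.72}]}}

```text
time_s: 16.58
tcp_pos: [0.4923, 0.1322, 0.1887]
eef_rot: [-180.0, 0.1, -99.1]
contact_force: [0.1, -0.7, -0.2]
gripper_width: 0.0632
gripper_force: 0.0
```

Request:
{"api": "send_rows", "payload": {"moves": [{"slide": [-0.2, 0.14, 0], "turn": -0.073, "gripper": 0.72}, {"slide": [-0.41, 0.29, 0], "turn": -0.146, "gripper": 0.72}, {"slide": [-0.62, 0.43, 0], "turn": -0.146, "gripper": 0.72}, {"slide": [-0.82, 0.58, 0], "turn": -0.146, "gripper": 0.72}, {"slide": [-0.82, 0.58, 0], "turn": -0.146, "gripper": 0.72}]}}

```text
time_s: 17.0
tcp_pos: [0.4266, 0.2681, 0.1886]
eef_rot: [-179.9, 0.1, -86.0]
contact_force: [0.7, -0.3, 1.4]
gripper_width: 0.0632
gripper_force: 0.0
```

```bash
python3 - <<'E'
from h import *
s=get_state();print(s['tcp_pos'],s['eef_rot'][2],s['gripper_width'])
c=cap('wrist','wB')
i=c['img'][:,:,::-1].copy()
yaw=np.radians(93.7);ax=np.array([np.cos(yaw),np.sin(yaw),0])
for e in (-.05,.05):
  P=np.array([proj(c,np.array([.4313,.2230,.026])+e*ax+.026*(np.cos(k)*np.array([-ax[1],ax[0],0])+np.sin(k)*np.array([0,0,1]))) for k in np.linspace(0,6.28,40)])
  print(P.min(0),P.max(0))
m=cv2.inRange(cv2.cvtColor(c['img'],cv2.COLOR_RGB2HSV),(60,90,15),(90,255,255))
k,l,st,ce=cv2.connectedComponentsWithStats(m);print([(st[j],ce[j]) for j in range(1,k) if st[j,4]>100])
for l in (.025,-.025): print(proj(c,np.array([.4313,.2230,.026])+l*np.array([-ax[1],ax[0],0])))
for n in ['scene','side']:
    c=cap(n,n+'_p1')
    m=cv2.inRange(cv2.cvtColor(c['img'],cv2.COLOR_RGB2HSV),(60,90,15),(90,255,255))
    u,v=proj(c,[.626,-.143,.054]);k,l,st,ce=cv2.connectedComponentsWithStats(m)
    print(n,u,v,[(st[j],ce[j]) for j in range(1,k) if st[j,4]>15 and np.hypot(*(ce[j]-[u,v]))<60])
    print([(round(q['p'],2),np.round(q['location'],3)) for q in optics.look_for(n,'stand_1')+optics.look_for(n,'can_a')])
E
```

```text
[0.42662746 0.26807847 0.18856882] -85.98960713848379 0.06317199299784476
[253.39761641  90.88218539] [305.15243927  93.59467186]
[255.00232125 183.94853955] [302.52367918 195.07908552]
[(array([ 19,  89,  34,  19, 177], dtype=int32), array([36.69491525, 96.76271186])), (array([ 256,  105,   46,   44, 1678], dtype=int32), array([277.65554231, 126.27651967]))]
[302.83080752 142.96069714]
[255.26297668 142.62762632]
scene 340.88029416480146 248.3939511146305 [(array([353, 207,  43,  41, 586], dtype=int32), array([373.77986348, 228.73720137])), (array([328, 243,  25,  26, 364], dtype=int32), array([339.78296703, 256.78021978]))]
[(0.84, array([0.66 , 0.016, 0.077])), (0.77, array([0.669, 0.193, 0.067])), (0.62, array([ 0.645, -0.07 ,  0.076])), (0.96, array([ 0.317, -0.194,  0.039])), (0.9, array([ 0.294, -0.376,  0.041])), (0.82, array([ 0.596, -0.317,  0.042])), (0.8, array([0.439, 0.19 , 0.036])), (0.78, array([ 0.631, -0.158,  0.073])), (0.76, array([ 0.571, -0.493,  0.045]))]
side 331.5636463968174 216.32721398426165 [(array([316, 169,  22,  40, 149], dtype=int32), array([322.15436242, 190.51677852])), (array([321, 213,  21,  23, 359], dtype=int32), array([330.70473538, 224.68245125]))]
[(0.74, array([ 0.63 , -0.068,  0.092])), (0.69, array([0.654, 0.189, 0.068])), (0.63, array([0.642, 0.019, 0.095])), (0.91, array([ 0.559, -0.497,  0.047])), (0.83, array([ 0.62 , -0.158,  0.073])), (0.74, array([ 0.306, -0.2  ,  0.045])), (0.67, array([ 0.287, -0.383,  0.044])), (0.57, array([ 0.585, -0.316,  0.043])), (0.56, array([0.433, 0.181, 0.04 ]))]
```

can_a stands on its place (nets put it at about (0.63,-0.158 front), z 0.073). The wrist view puts can_b's centre line at column 279, as predicted. I descend onto its lid end.

Request:
{"api": "send_rows", "payload": {"moves": [{"slide": [0.022, -0.012, 0.2], "turn": 0, "gripper": 0.9}, {"slide": [0.022, -0.012, 0.45], "turn": 0, "gripper": 0.9}, {"slide": [0.022, -0.012, 0.65], "turn": 0, "gripper": 0.9}, {"slide": [0.022, -0.012, 0.85], "turn": 0, "gripper": 0.9}, {"slide": [0.022, -0.012, 0.9], "turn": 0, "gripper": 0.9}]}}

```text
time_s: 17.77
tcp_pos: [0.4286, 0.2571, 0.0492]
eef_rot: [179.7, -0.2, -86.4]
contact_force: [-0.2, -1.2, 0.3]
gripper_width: 0.0785
gripper_force: 0.0
```

Request:
{"api": "send_rows", "payload": {"moves": [{"slide": [0, 0, 0.12], "turn": 0, "gripper": 0.9}, {"slide": [0, 0, 0.24], "turn": 0, "gripper": 0.9}, {"slide": [0, 0, 0.34], "turn": 0, "gripper": 0.9}, {"slide": [0, 0, 0.4], "turn": 0, "gripper": 0.9}, {"slide": [0, 0, 0.425], "turn": 0, "gripper": 0.9}]}}

```text
time_s: 18.18
tcp_pos: [0.4305, 0.2597, -0.011]
eef_rot: [180.0, -0.1, -86.3]
contact_force: [-0.0, -1.0, 0.2]
gripper_width: 0.0787
gripper_force: 0.0
```

Request:
{"api": "send_rows", "payload": {"moves": [{"slide": [0, 0, 0], "turn": 0, "gripper": 0.6}, {"slide": [0, 0, 0], "turn": 0, "gripper": 0.45}, {"slide": [0, 0, 0], "turn": 0, "gripper": 0.45}, {"slide": [0, 0, 0], "turn": 0, "gripper": 0.45}, {"slide": [0, 0, 0], "turn": 0, "gripper": 0.45}], "newtons": 5}}

```text
time_s: 18.6
tcp_pos: [0.4305, 0.2607, -0.0098]
eef_rot: [-180.0, 0.1, -86.2]
contact_force: [-1.3, 0.6, 1.9]
gripper_width: 0.0516
gripper_force: 5.0
```

Request:
{"api": "send_rows", "payload": {"moves": [{"slide": [0, 0, 0], "turn": 0, "gripper": 0.45}, {"slide": [0, 0, 0], "turn": 0, "gripper": 0.45}, {"slide": [0, 0, 0], "turn": 0, "gripper": 0.45}, {"slide": [0, 0, 0], "turn": 0, "gripper": 0.45}, {"slide": [0, 0, 0], "turn": 0, "gripper": 0.45}]}}

```text
time_s: 19.02
tcp_pos: [0.4306, 0.2607, -0.0099]
eef_rot: [-180.0, 0.0, -86.2]
contact_force: [-1.4, 0.3, 6.8]
gripper_width: 0.0519
gripper_force: 5.0
```

Request:
{"api": "send_rows", "payload": {"moves": [{"slide": [0.045, 0, -0.125], "turn": 0, "gripper": 0.45}, {"slide": [0.113, 0, -0.23], "turn": 0, "gripper": 0.45}, {"slide": [0.199, 0, -0.32], "turn": 0, "gripper": 0.45}, {"slide": [0.3, 0, -0.39], "turn": 0, "gripper": 0.45}, {"slide": [0.3, 0, -0.39], "turn": 0, "gripper": 0.45}]}}

```text
time_s: 19.43
tcp_pos: [0.4334, 0.2139, 0.0497]
eef_rot: [-179.9, 0.1, -86.3]
contact_force: [0.2, 0.9, 0.6]
gripper_width: 0.0518
gripper_force: 5.0
```

```bash
cat > g.py <<'E'
from h import *
import sys
s=get_state();p=s['tcp_pos'];print(p,s['contact_force'],s['gripper_width'])
for n in ['scene','side']:
    c=cap(n)
    m=cv2.inRange(cv2.cvtColor(c['img'],cv2.COLOR_RGB2HSV),(60,90,15),(90,255,255))
    u,v=proj(c,[p[0],p[1],float(sys.argv[1])]);k,l,st,ce=cv2.connectedComponentsWithStats(m)
    print(n,u,v,[(st[j],ce[j]) for j in range(1,k) if st[j,4]>15 and np.hypot(*(ce[j]-[u,v]))<60])
E
python3 g.py .05
```

```text
[0.43342524 0.21385747 0.0496731 ] [0.22895409 0.9172686  0.63579003] 0.05175960129911573
scene 344.24255368815 158.95405278837742 [(array([328, 151,  23,  25, 304], dtype=int32), array([339.63815789, 162.80592105]))]
side 243.5504269358618 146.20717302259888 [(array([236, 141,  18,  22, 320], dtype=int32), array([244.3375  , 150.990625]))]
```

Force is near zero, not the -4 N of a carried can, so the foot rests on the bench and the can is turning. I continue.

Request:
{"api": "send_rows", "payload": {"moves": [{"slide": [0.06, 0, -0.035], "turn": 0, "gripper": 0.45}, {"slide": [0.114, 0, -0.06], "turn": 0, "gripper": 0.45}, {"slide": [0.175, 0, -0.075], "turn": 0, "gripper": 0.45}, {"slide": [0.235, 0, -0.085], "turn": 0, "gripper": 0.45}, {"slide": [0.235, 0, -0.085], "turn": 0, "gripper": 0.45}]}}

```text
time_s: 19.95
tcp_pos: [0.4357, 0.1788, 0.061]
eef_rot: [-180.0, 0.0, -86.3]
contact_force: [-0.8, 0.3, 1.4]
gripper_width: 0.0516
gripper_force: 5.0
```

Request:
{"api": "send_rows", "payload": {"moves": [{"slide": [0.06, 0, -0.002], "turn": 0, "gripper": 0.45}, {"slide": [0.12, 0, -0.002], "turn": 0, "gripper": 0.45}, {"slide": [0.185, 0, 0.01], "turn": 0, "gripper": 0.45}, {"slide": [0.245, 0, 0.02], "turn": 0, "gripper": 0.45}, {"slide": [0.245, 0, 0.02], "turn": 0, "gripper": 0.45}]}}

```text
time_s: 20.37
tcp_pos: [0.4372, 0.1413, 0.0572]
eef_rot: [179.9, -0.1, -86.3]
contact_force: [-0.0, -1.4, 2.5]
gripper_width: 0.0517
gripper_force: 5.0
```

```bash
python3 g.py .05; python3 pic.py g5
```

```text
[0.4372229  0.14130315 0.05718804] [-0.00578805 -1.4363761   2.49788783] 0.05168335289628904
scene 332.835746910631 169.59425425666467 [(array([325, 164,  18,  21, 231], dtype=int32), array([333.04329004, 174.45021645]))]
side 246.28241039380845 159.22728010526276 [(array([238, 155,  17,  20, 273], dtype=int32), array([246.13919414, 164.41758242]))]
```

View pics/g5.png

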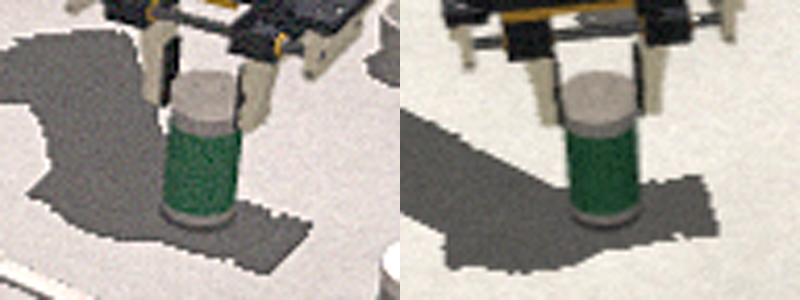

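The picture shows can_b upright on the bench, knob up, fingers at the lid in both halves. I release, regrip lower, lift, and carry it to the place between the stands.

Request:
{"api": "send_rows", "payload": {"moves": [{"slide": [0, 0, 0], "turn": 0, "gripper": 0.66}, {"slide": [0, 0, 0], "turn": 0, "gripper": 0.68}, {"slide": [0, 0, 0], "turn": 0, "gripper": 0.68}, {"slide": [0, 0, 0.03], "turn": 0, "gripper": 0.68}, {"slide": [0, 0, 0.05], "turn": 0, "gripper": 0.68}]}}

```text
time_s: 20.98
tcp_pos: [0.4379, 0.1438, 0.0498]
eef_rot: [-180.0, 0.0, -86.2]
contact_force: [-0.2, -0.5, -0.2]
gripper_width: 0.0592
gripper_force: 0.0
```

Request:
{"api": "send_rows", "payload": {"moves": [{"slide": [0, 0, 0], "turn": 0, "gripper": 0.6}, {"slide": [0, 0, 0], "turn": 0, "gripper": 0.5}, {"slide": [0, 0, 0], "turn": 0, "gripper": 0.45}, {"slide": [0, 0, 0], "turn": 0, "gripper": 0.45}, {"slide": [0, 0, 0], "turn": 0, "gripper": 0.45}], "newtons": 20}}

```text
time_s: 21.4
tcp_pos: [0.4377, 0.1433, 0.05]
eef_rot: [180.0, -0.0, -86.2]
contact_force: [0.5, 1.3, -4.0]
gripper_width: 0.0511
gripper_force: 20.0
```

Request:
{"api": "send_rows", "payload": {"moves": [{"slide": [0, 0, 0], "turn": 0, "gripper": 0.45}, {"slide": [0, 0, 0], "turn": 0, "gripper": 0.45}, {"slide": [0, 0, -0.05], "turn": 0, "gripper": 0.45}, {"slide": [0, 0, -0.15], "turn": 0, "gripper": 0.45}, {"slide": [0, 0, -0.27], "turn": 0, "gripper": 0.45}]}}

```text
time_s: 21.82
tcp_pos: [0.4372, 0.1429, 0.0908]
eef_rot: [179.9, -0.1, -86.2]
contact_force: [0.7, 1.1, -4.0]
gripper_width: 0.0515
gripper_force: 20.0
```

Request:
{"api": "send_rows", "payload": {"moves": [{"slide": [0.04, -0.15, 0], "turn": 0, "gripper": 0.45}, {"slide": [0.08, -0.3, 0], "turn": 0, "gripper": 0.45}, {"slide": [0.1, -0.45, 0], "turn": 0, "gripper": 0.45}, {"slide": [0.1, -0.6, 0], "turn": 0, "gripper": 0.45}, {"slide": [0.1, -0.72, 0], "turn": 0, "gripper": 0.45}]}}

```text
time_s: 22.23
tcp_pos: [0.5484, 0.1355, 0.0913]
eef_rot: [-180.0, 0.0, -86.2]
contact_force: [-0.1, 0.1, -3.9]
gripper_width: 0.0512
gripper_force: 20.0
```

```bash
python3 g.py .09; python3 - <<'E'
from h import *
c=cap('scene')
for d,g in [('d2',(.656,.124,.004))]:
        u,v=np.int32(proj(c,g)); w=c['img'][v-9:v+10,u-12:u+13].astype(int)
        y=(w[:,:,0]+w[:,:,1])/2-w[:,:,2]; mm=(y>np.median(y)+10)
        if mm.sum()>5:
            yy,xx=np.nonzero(mm);q=(xx.mean()+u-12,yy.mean()+v-9);print(d,mm.sum(),q,atz(c,q,.004))
E
```

```text
[0.54839833 0.13554798 0.09131228] [-0.08139946  0.08367761 -3.94631609] 0.051248939114541404
scene 368.8590603209293 170.10987703432662 [(array([359, 163,  20,  23, 276], dtype=int32), array([368.43478261, 174.76086957])), (array([408, 176,  23,  23, 275], dtype=int32), array([418.32727273, 188.48      ])), (array([353, 206,  43,  42, 590], dtype=int32), array([374.23389831, 228.58135593]))]
side 284.4652609160252 145.46163529894923 [(array([311, 136,  16,  19, 254], dtype=int32), array([318.44094488, 144.99606299])), (array([277, 141,  17,  20, 290], dtype=int32), array([285.43793103, 150.54137931])), (array([316, 170,  22,  39, 153], dtype=int32), array([322.35947712, 190.7254902 ]))]
d2 31 (np.float64(399.5483870967742), np.float64(212.25806451612902)) [0.65548388 0.12342091 0.004     ]
```

Request:
{"api": "send_rows", "payload": {"moves": [{"slide": [0.06, -0.15, 0], "turn": 0, "gripper": 0.45}, {"slide": [0.125, -0.3, 0], "turn": 0, "gripper": 0.45}, {"slide": [0.125, -0.5, 0], "turn": 0, "gripper": 0.45}, {"slide": [0.125, -0.713, 0], "turn": 0, "gripper": 0.45}, {"slide": [0.125, -0.713, 0], "turn": 0, "gripper": 0.45}]}}

```text
time_s: 22.8
tcp_pos: [0.6589, 0.1242, 0.0906]
eef_rot: [-179.9, -0.0, -86.2]
contact_force: [0.8, 0.0, -2.3]
gripper_width: 0.0513
gripper_force: 20.0
```

Request:
{"api": "send_rows", "payload": {"moves": [{"slide": [0, 0, 0], "turn": 0, "gripper": 0.45}, {"slide": [0, 0, 0.05], "turn": 0, "gripper": 0.45}, {"slide": [0, 0, 0.1], "turn": 0, "gripper": 0.45}, {"slide": [0, 0, 0.15], "turn": 0, "gripper": 0.45}, {"slide": [0, 0, 0.15], "turn": 0, "gripper": 0.45}]}}

```text
time_s: 23.22
tcp_pos: [0.6525, 0.1237, 0.0661]
eef_rot: [179.8, -0.0, -86.2]
contact_force: [-0.9, 0.3, -3.8]
gripper_width: 0.0514
gripper_force: 20.0
```

Request:
{"api": "send_rows", "payload": {"moves": [{"slide": [0, 0, 0.03], "turn": 0, "gripper": 0.45}, {"slide": [0, 0, 0.06], "turn": 0, "gripper": 0.45}, {"slide": [0, 0, 0.08], "turn": 0, "gripper": 0.45}, {"slide": [0, 0, 0.095], "turn": 0, "gripper": 0.45}, {"slide": [0, 0, 0.095], "turn": 0, "gripper": 0.45}]}}

```text
time_s: 23.63
tcp_pos: [0.6548, 0.124, 0.054]
eef_rot: [-180.0, -0.0, -86.2]
contact_force: [1.2, -0.1, -3.4]
gripper_width: 0.0515
gripper_force: 20.0
```

Request:
{"api": "send_rows", "payload": {"moves": [{"slide": [0, 0, 0], "turn": 0, "gripper": 0.45}, {"slide": [0, 0, 0], "turn": 0, "gripper": 0.45}, {"slide": [0, 0, 0], "turn": 0, "gripper": 0.45}, {"slide": [0, 0, 0], "turn": 0, "gripper": 0.45}, {"slide": [0, 0, 0], "turn": 0, "gripper": 0.45}]}}

```text
time_s: 24.05
tcp_pos: [0.6547, 0.124, 0.054]
eef_rot: [-180.0, 0.0, -86.2]
contact_force: [0.0, 0.3, -3.9]
gripper_width: 0.0514
gripper_force: 20.0
```

Still carrying the weight, so I lower a bit more before letting go.

Request:
{"api": "send_rows", "payload": {"moves": [{"slide": [0, 0, 0.005], "turn": 0, "gripper": 0.45}, {"slide": [0, 0, 0.01], "turn": 0, "gripper": 0.45}, {"slide": [0, 0, 0.012], "turn": 0, "gripper": 0.45}, {"slide": [0, 0, 0.012], "turn": 0, "gripper": 0.45}, {"slide": [0, 0, 0.012], "turn": 0, "gripper": 0.45}]}}

```text
time_s: 24.47
tcp_pos: [0.655, 0.124, 0.0539]
eef_rot: [-179.9, -0.0, -86.2]
contact_force: [-4.6, -1.2, 6.8]
gripper_width: 0.0512
gripper_force: 20.0
```

Now it touches (+6.8 N). I release, rise and check everything.

Request:
{"api": "send_rows", "payload": {"moves": [{"slide": [0, 0, 0], "turn": 0, "gripper": 0.55}, {"slide": [0, 0, 0], "turn": 0, "gripper": 0.65}, {"slide": [0, 0, 0], "turn": 0, "gripper": 0.72}, {"slide": [0, 0, 0], "turn": 0, "gripper": 0.72}, {"slide": [0, 0, -0.1], "turn": 0, "gripper": 0.72}]}}

```text
time_s: 24.88
tcp_pos: [0.6529, 0.1235, 0.0644]
eef_rot: [179.7, -0.1, -86.3]
contact_force: [-0.6, 0.0, -0.6]
gripper_width: 0.0628
gripper_force: 0.0
```

Request:
{"api": "send_rows", "payload": {"moves": [{"slide": [0, 0, -0.2], "turn": 0, "gripper": 0.72}, {"slide": [0, 0, -0.4], "turn": 0, "gripper": 0.72}, {"slide": [0, 0, -0.6], "turn": 0, "gripper": 0.72}, {"slide": [0, 0, -0.8], "turn": 0, "gripper": 0.72}, {"slide": [0, 0, -0.9], "turn": 0, "gripper": 0.72}]}}

```text
time_s: 25.3
tcp_pos: [0.6563, 0.1243, 0.2067]
eef_rot: [-179.7, 0.1, -86.2]
contact_force: [0.9, -0.7, 0.1]
gripper_width: 0.0631
gripper_force: 0.0
```

Request:
{"api": "send_rows", "payload": {"moves": [{"slide": [0, 0.2, 0], "turn": 0, "gripper": 0.72}, {"slide": [0, 0.4, 0], "turn": 0, "gripper": 0.72}, {"slide": [0, 0.6, 0], "turn": 0, "gripper": 0.72}, {"slide": [0, 0.8, 0], "turn": 0, "gripper": 0.72}, {"slide": [0, 1.0, 0], "turn": 0, "gripper": 0.72}]}}

```text
time_s: 25.72
tcp_pos: [0.5038, 0.1138, 0.202]
eef_rot: [-180.0, 0.0, -86.2]
contact_force: [-0.2, 1.1, 0.3]
gripper_width: 0.0632
gripper_force: 0.0
```

```bash
python3 - <<'E'
from h import *
T=[('a',.626,-.1432),('b',.655,.1237)]
for n in ['scene','side']:
    c=cap(n,n+'_end')
    m=cv2.inRange(cv2.cvtColor(c['img'],cv2.COLOR_RGB2HSV),(60,90,15),(90,255,255))
    k,l,st,ce=cv2.connectedComponentsWithStats(m)
    for t,x,y in T:
        u,v=proj(c,[x,y,.054]);print(n,t,u,v,[(list(st[j]),np.round(ce[j],1)) for j in range(1,k) if st[j,4]>15 and np.hypot(*(ce[j]-[u,v]))<35])
    print([(round(q['p'],2),np.round(q['location'],3)) for q in optics.look_for(n,'stand_1')])
    print([(round(q['p'],2),np.round(q['location'],3)) for q in optics.look_for(n,'can_a')])
# lid-top centres by expected outline, stands reference before/after
b=cv2.imread('pics/side0.png');e=cv2.imread('pics/side_end.png')
E
```

```text
scene a 340.83465971341604 248.44338494947837 [([np.int32(328), np.int32(243), np.int32(25), np.int32(26), np.int32(365)], array([339.7, 256.7]))]
scene b 402.63457349117476 196.596577092221 [([np.int32(354), np.int32(178), np.int32(77), np.int32(70), np.int32(1001)], array([389.9, 215.2]))]
[(0.92, array([ 0.647, -0.07 ,  0.074])), (0.9, array([0.673, 0.193, 0.081])), (0.84, array([0.661, 0.016, 0.076]))]
[(0.85, array([ 0.631, -0.161,  0.074])), (0.75, array([ 0.299, -0.374,  0.04 ])), (0.73, array([ 0.316, -0.191,  0.042])), (0.63, array([0.664, 0.103, 0.074])), (0.62, array([ 0.594, -0.317,  0.044]))]
side a 331.58163999560287 216.38129691130484 [([np.int32(321), np.int32(213), np.int32(21), np.int32(23), np.int32(359)], array([330.7, 224.6]))]
side b 321.4422520587246 155.50496232707766 [([np.int32(311), np.int32(136), np.int32(27), np.int32(73), np.int32(246)], array([318.9, 176.4]))]
[(0.93, array([ 0.63 , -0.068,  0.09 ])), (0.67, array([0.653, 0.197, 0.096])), (0.55, array([0.64 , 0.021, 0.095]))]
[(0.92, array([0.645, 0.109, 0.093])), (0.83, array([ 0.584, -0.317,  0.046])), (0.82, array([ 0.308, -0.198,  0.044])), (0.8, array([ 0.562, -0.499,  0.042])), (0.7, array([ 0.62 , -0.162,  0.074])), (0.64, array([ 0.283, -0.384,  0.045]))]
```

All five cans stand evenly in the row: their facing surfaces are at y -0.161, -0.070, 0.016, 0.103 and 0.193. The stands have not moved and the gripper is clear, so I hand in.

```bash
python3 -c "
from h import *
print(order.close_job())"
```

```text
the job is handed in; nothing more can be done
None
```

Job handed in: both tipped cans stand upright, knob up, on the two empty ringed places; the three standing cans and the look-alikes are where they were, and it took about 26 s of the 72 s allowed.

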